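# Pack two lacquerware gift sets

### The arm

A 7-joint arm with a two-finger parallel gripper is mounted at the origin on the work surface. World frame = base frame: x ahead of the robot, y to its left, z up, the work surface at z = 0. Lengths are in m, angles in rad, forces in N, time in s.
With the tool pointing down it reaches from about 0.425 to 0.925 m from the base axis. Payload 6.8 kg.
Tool frame: the origin (TCP) lies midway between the tips of the shut fingers; the grasp point (between the pads) lies 19 mm behind it; z points along the fingers, y is the line along which they close (so a half turn about z gives the same grasp; the last joint's range is limited). The gripper opens to 85 mm and grips with 20 to 120 N. Pads are 22 mm wide; open, the fingers measure 114 mm over their backs; the gripper's body (76 mm by 85 mm) begins 54 mm behind the grasp point. The pads swing forward as they close: fully open they stand 13 mm farther back than shut.
Start: joints at [-0.108, 0.477, 0.022, 1.555, -0.011, 1.109, -0.083], TCP at [0.675, 0, 0.231] pointing down, gripper open.
Joint ranges: [-2.96, 2.96], [-0.34, 2.1], [-1.41, 1.46], [0.24, 2.44], [-1.37, 4.51], [0.17, 1.92], [-2.96, 2.96]. Speed limits (rad/s): [2.39, 2.39, 3.14, 3.14, 3.14, 3.14, 3.14].

### API

Orientations are given as a rotation vector (axis times angle).
In Python, from bench import r gives the robot as it stands. The module is installed in compiled form; this text tells all that it offers.
- The arm moves only by the tool apply_moves, never from a script. Its argument "rows" is a list of rows, each a list of 6 numbers: the shift along the tool's x, y, z scaled (see below), then the turn, a rotation vector about the tool's x, y, z scaled (see below). A call has 1 to 5 rows; each row is the pose to reach, as a shift and turn from the pose commanded when the call began, along the tool's axes at that moment; what a row does not reach only later rows make up. The controller multiplies each number of a shift by 0.25 m and each number of a turn by 90 degrees. A row lasts 1/8 s, in which the tool goes at most 62.5 mm and 10.7 degrees, less where a joint would pass 70% of its speed; a pose out of reach is approached as far as the arm can. A call with a number of a shift or a turn outside -1 to 1 is refused whole. A call with a gripper value outside its range is refused whole. "claw" is the opening, from 0 (shut) to 1 (fully open), set as the call begins (left out, the last holds). The fingers move at their own pace and stop on an object; "newtons" is the grip in N (left out, the last holds). Time passes only in rows, so rows that repeat a pose let the fingers close. It gives the time, the measured TCP pose, the force, the opening and the grip force at its end, in the units of the state.
- r.get_obs(): the state, without advancing time (a new reading comes with each control period).
- r.grab_frame(name): name is "scene" or "side" or "wrist"; returns a dict with "pixels" (400x640x3 uint8, red, green, blue), "intrinsics" (3x3 intrinsics, pixels), "eye" and "attitude" of the camera in the world. Camera axes: x right, y up, looking along -z (the intrinsics and any distortion apply to the point x, -y, -z); pixel columns grow to the right and rows downward; lengths in m; the calibration is good to about 2 mm. A picture is of the moment at which its call begins. There is no depth.
- r.hand_in(): hands the job in; it is judged then, once.
Trained networks look in a picture, given as the dict that the camera call returned (one of the last four; its "shot" number tells which), for a name from the list of things; names that differ only in an ending like _2 or _b are one class to them, and where a whole thing is asked for, a point or a joint stands for the part that bears it (a point fixed in the world has none). Each returns a list of dicts, best first, with "conf" (0 to 1); they miss things now and then, are a little off and sometimes report something else, mostly with a low value. They report only what shows in the picture. A call takes as long as a camera call. They do not tell look-alikes from the thing itself.
- r.search_frame(picture, thing): "rect" ([left, top, width, height] in pixels, round what is visible of it).
- r.outline_of(picture, thing): "pixels" (400x640 bool, what is visible of it) and "rect" ([left, top, width, height] in pixels, round what is visible of it).
- r.landmark_of(picture, thing): "point" ([column, row] in pixels: a listed point, or the origin of a listed thing).
The state is a dict: "clock": time; "joints": joint angles; "qvel": joint speeds; "tau": joint torques, N m; "tcp_pos": TCP position; "orientation": TCP orientation; "contact_force": force on the tool from outside, world axes, zero at the start; "moment": the same for the moment, N m; "grip_width": finger opening in m; "gripper_force": force on a finger pad.
Only numpy, scipy, OpenCV 4.12 (cv2) and the standard library are available. Lean on these libraries where they do the work, as an engineer would, in place of code of your own. Each camera call takes 0.05 s, during which the arm holds its last target. There are 200 camera calls.

### The job

Pack the two gift sets from the finished ware on the cork mat: the tall gold-banded caddy and the black cup go into the red box with two cut-outs, and the red cup, the yellow round box and the brown square box go into the blue box with three. Stand each piece upright and fully down in a cut-out of its own, the square box in the square one and the others in any of their box's round ones; set them down gently, never let one drop. The green cup is not wanted: leave it, the black flask and the black bowl where they stand.

Things in the scene. Friction and masses are not known exactly. Their poses are not given: they have to be found in the camera images.
- caddy_mid (a point): Tall lidded tea caddy, black lacquer with gold bands and a gold knob, round, body 54 mm across up to 66 mm above its underside, then a narrower neck and lid 48 mm across, knob 18 mm across on top; 96 mm tall overall, one rigid piece, about 0.16 kg. Point on its axis at the centre, 48 mm above its underside. Goes into the red box.
- black_cup_mid (a point): open black lacquer cup, plain, round, 58 mm across the rim tapering slightly to 48 mm at the foot, 64 mm tall, wall 3 mm, standing upright. Point at the centre of the cup, 32 mm above its underside. About 0.07 kg. Goes into the red box.
- red_cup_mid (a point): open red lacquer cup, plain, round, 58 mm across the rim tapering slightly to 48 mm at the foot, 64 mm tall, wall 3 mm, standing upright. Point at the centre of the cup, 32 mm above its underside. About 0.07 kg. Goes into the blue box.
- round_box_mid (a point): Round lidded box in yellow ochre lacquer with two thin black bands, 60 mm across with straight sides up to 46 mm, then a domed lid with a small black knob; 70 mm tall overall, one rigid piece, about 0.11 kg. Point on its axis at the centre, 35 mm above its underside. Goes into the blue box.
- square_box_mid (a point): Square lidded box in brown lacquer with a gold pattern, 50 x 50 mm in plan, 66 mm tall, one rigid piece, about 0.12 kg, sides along its x and y axes. Point at its centre, 33 mm above its underside. Goes into the square cut-out of the blue box.
- red_gift: Fixed gift box base, 200 x 104 mm (long along its x), red walls 19 mm high, cream insert with two cut-outs in a row, their floors of the walls' colour. Insert top 18 mm, cut-out floors 8 mm above the bench. Origin: centre of the underside, z up. Both round, 76 mm across, at x = -44 and x = +44 mm, y = 0; either one serves.
- blue_gift: Fixed gift box base, 288 x 104 mm (long along its x), blue walls 19 mm high, cream insert with three cut-outs in a row, their floors of the walls' colour. Insert top 18 mm, cut-out floors 8 mm above the bench. Origin: centre of the underside, z up. Two round, 76 mm across, at x = -88 mm and x = 0, y = 0; either one serves. One square, 68 x 68 mm, sides along x and y, at x = +88 mm, y = 0.
- green_cup_mid (a point): open green lacquer cup, plain, round, 58 mm across the rim tapering slightly to 48 mm at the foot, 64 mm tall, wall 3 mm, standing upright. Point at the centre of the cup, 32 mm above its underside. Surplus: to be left where it stands among the stock.
- flask_mid (a point): Black lacquer flask, a bystander, 68 mm across, 120 mm tall, standing beyond the stock. Point on its axis, 60 mm above its underside.
- bowl: Black lacquer bowl, a bystander, 112 mm across the rim, 55 mm tall, standing beyond the stock. Origin at the centre of its underside.
Things that resemble listed ones, but are neither listed nor needed, are in the scene too. Of the things that look like the red_gift, the middle-sized one is meant.

How it is judged:
At the end, for the whole second after the job is handed in: Caddy and black cup each in a round cut-out of the red box, red cup and round box each in a round one of the blue box, square box in its square one: within 14 mm of its centre along box x and y, on its floor within 4 mm, upright within 0.12 rad, released and at rest (((x of caddy_mid in the frame of red_gift between -0.058 and -0.03 m and y of caddy_mid in the frame of red_gift between -0.014 and 0.014 m) or (x of caddy_mid in the frame of red_gift between 0.03 and 0.058 m and y of caddy_mid in the frame of red_gift between -0.014 and 0.014 m)) and z of caddy_mid in the frame of red_gift between 0.052 and 0.06 m and angle between each of caddy_mid, black_cup_mid, red_cup_mid, round_box_mid, square_box_mid's own z axis and vertical below 0.12 rad and linear speed of each of caddy, black_cup, red_cup, round_box, square_box below 0.02 m/s and ((x of black_cup_mid in the frame of red_gift between -0.058 and -0.03 m and y of black_cup_mid in the frame of red_gift between -0.014 and 0.014 m) or (x of black_cup_mid in the frame of red_gift between 0.03 and 0.058 m and y of black_cup_mid in the frame of red_gift between -0.014 and 0.014 m)) and z of black_cup_mid in the frame of red_gift between 0.036 and 0.044 m and ((x of red_cup_mid in the frame of blue_gift between -0.102 and -0.074 m and y of red_cup_mid in the frame of blue_gift between -0.014 and 0.014 m) or (x of red_cup_mid in the frame of blue_gift between -0.014 and 0.014 m and y of red_cup_mid in the frame of blue_gift between -0.014 and 0.014 m)) and z of red_cup_mid in the frame of blue_gift between 0.036 and 0.044 m and ((x of round_box_mid in the frame of blue_gift between -0.102 and -0.074 m and y of round_box_mid in the frame of blue_gift between -0.014 and 0.014 m) or (x of round_box_mid in the frame of blue_gift between -0.014 and 0.014 m and y of round_box_mid in the frame of blue_gift between -0.014 and 0.014 m)) and z of round_box_mid in the frame of blue_gift between 0.039 and 0.047 m and x of square_box_mid in the frame of blue_gift between 0.074 and 0.102 m and y of square_box_mid in the frame of blue_gift between -0.014 and 0.014 m and z of square_box_mid in the frame of blue_gift between 0.037 and 0.045 m); the robot touches nothing.
It fails at once if a piece is let go while more than about 35 mm above the floor of its cut-out (dropped) ((height (world z) of caddy_mid above 0.093 m and contact force between the fingers and caddy below 0.001 N) or (height (world z) of black_cup_mid above 0.077 m and contact force between the fingers and black_cup below 0.001 N) or (height (world z) of red_cup_mid above 0.077 m and contact force between the fingers and red_cup below 0.001 N) or (height (world z) of round_box_mid above 0.08 m and contact force between the fingers and round_box below 0.001 N) or (height (world z) of square_box_mid above 0.078 m and contact force between the fingers and square_box below 0.001 N)).
It fails at once if the green cup is shifted more than 25 mm (distance of green_cup_mid from where it was at the start of the episode above 0.025 m).
It fails at once if the flask is shifted more than 25 mm (distance of flask_mid from where it was at the start of the episode above 0.025 m).
It fails at once if the bowl is shifted more than 25 mm (distance of bowl from where it was at the start of the episode above 0.025 m).
It also fails if it takes over 115 s, if anything falls off the work surface, if the arm or the gripper's body presses on something with over 40 N, if the wrist force passes 120 N, or if a joint passes its speed limit or range.

## Working session

There is one attempt and no reset: what is moved stays moved. The work goes in short steps, Python scripts to look and compute and a tool call to move; the robot and the scene stay as the last step left them, time stands still between calls to the robot, and variables do not carry over. Pictures are saved under pics/ and viewed, at most 14 in all, crops included, and the job is handed in when it is done.

Besides the shell and the picture viewer there is one more tool, called after ">>>" by a JSON object that holds its "fn" and its "kwargs". apply_moves: Moves the arm, as the interface text tells. Its arguments: {"type":"object","properties":{"rows":{"type":"array","items":{"type":"array","items":{"type":"number"}}},"claw":{"type":"number"},"newtons":{"type":"number"}},"required":["rows"]}

```bash
mkdir -p pics
cat > h.py <<'E'
import numpy as np, cv2
from bench import r
from scipy.spatial.transform import Rotation as R
def att(f):
    a=np.array(f["attitude"],float)
    return a if a.shape==(3,3) else R.from_rotvec(a).as_matrix()
def ray(f,p):
    K=np.array(f["intrinsics"]); d=np.linalg.solve(K,[p[0],p[1],1.0]); d=att(f)@np.array([d[0],-d[1],-d[2]])
    return np.array(f["eye"]),d
def onz(f,p,z):
    e,d=ray(f,p); return e+d*(z-e[2])/d[2]
def proj(f,X):
    c=att(f).T@(np.array(X)-f["eye"]); c=np.array([c[0],-c[1],-c[2]]); q=np.array(f["intrinsics"])@c; return q[:2]/q[2]
def save(f,n): cv2.imwrite(f"pics/{n}.png",f["pixels"][:,:,::-1])
E
python3 - <<'E'
from h import *
print(r.get_obs())
T={"caddy_mid":.048,"black_cup_mid":.032,"red_cup_mid":.032,"round_box_mid":.035,"square_box_mid":.033,"red_gift":0,"blue_gift":0,"green_cup_mid":.032,"flask_mid":.06,"bowl":0}
for c in ["scene","side"]:
    f=r.grab_frame(c); save(f,c); print(c,{k:(np.shape(v),np.round(v,3).tolist() if k in("eye","attitude","intrinsics") else '') for k,v in f.items() if k!="pixels"})
    for t,z in T.items():
        for d in r.landmark_of(f,t)[:4]: print(t,round(d["conf"],2),np.round(d["point"],0),np.round(onz(f,d["point"],z),3))
E
```

```text
{'clock': 0.0, 'joints': array([-0.10808456,  0.47781987,  0.02234725,  1.55645456, -0.01149311,
        1.1093005 , -0.08312099]), 'qvel': array([ 7.03047748e-04, -3.22833149e-05,  1.72093814e-03, -1.73998345e-04,
       -2.83102596e-04,  1.59036839e-03, -7.53921986e-04]), 'tau': array([-5.45967814e-04, -5.96443820e+01,  1.60769675e+00, -2.81194621e+01,
        1.24063640e-02,  9.39900521e-03,  2.20753498e-05]), 'tcp_pos': array([ 6.74404502e-01, -3.24098397e-05,  2.30311300e-01]), 'orientation': array([-2.22061155e+00, -2.22057055e+00,  2.21647027e-03]), 'contact_force': array([-0.36578514,  0.21582698, -0.36157084]), 'moment': array([-0.0501233 , -0.01415843, -0.03118687]), 'gripper_force': 0.0, 'grip_width': 0.08523224132034093}
scene {'intrinsics': ((3, 3), [[364.23, 0.0, 312.313], [0.0, 364.23, 200.637], [0.0, 0.0, 1.0]]), 'eye': ((3,), [1.304, -0.241, 0.614]), 'attitude': ((3,), [0.865, 0.617, 1.085]), 'shot': ((), '')}
caddy_mid 0.69 [264. 243.] [ 0.603 -0.11   0.048]
black_cup_mid 0.83 [252. 215.] [ 0.446 -0.107  0.032]
red_cup_mid 0.9 [342. 224.] [0.587 0.11  0.032]
round_b
[... 666 characters left out ...]
tude': ((3,), [0.268, -0.861, -2.465]), 'shot': ((), '')}
caddy_mid 0.61 [331. 140.] [ 0.611 -0.126  0.048]
black_cup_mid 0.59 [384. 169.] [ 0.44  -0.117  0.032]
red_cup_mid 0.8 [290. 200.] [0.598 0.1   0.032]
red_cup_mid 0.29 [381. 172.] [ 0.442 -0.104  0.032]
round_box_mid 0.61 [331. 224.] [0.467 0.111 0.035]
square_box_mid 0.85 [354. 191.] [ 0.471 -0.008  0.033]
red_gift 0.86 [271. 275.] [0.525 0.289 0.   ]
red_gift 0.62 [387. 329.] [0.232 0.267 0.   ]
red_gift 0.62 [188. 310.] [0.632 0.458 0.   ]
blue_gift 0.72 [383. 127.] [ 0.53  -0.296  0.   ]
green_cup_mid 0.55 [315. 173.] [ 0.592 -0.011  0.032]
flask_mid 0.63 [223. 173.] [0.783 0.133 0.06 ]
bowl 0.8 [279. 141.] [ 0.766 -0.087 -0.   ]
```

View pics/scene.png

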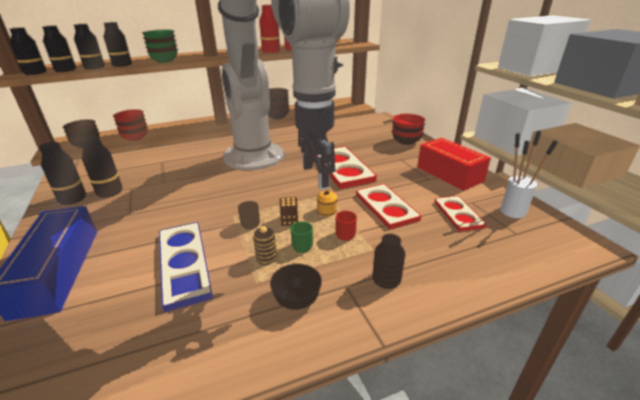

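View pics/side.png

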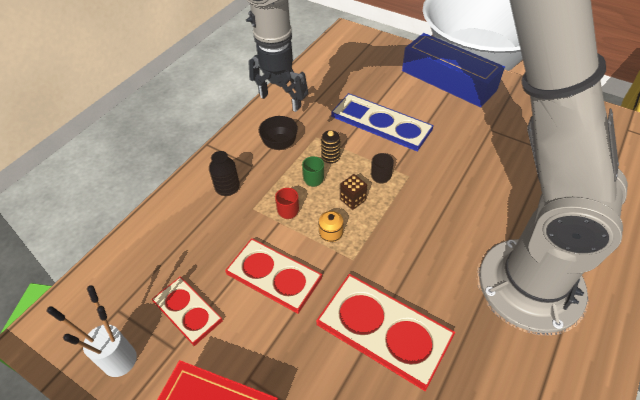

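Side view: the mat holds the black cup (382,168), square box (353,190), round box (331,224), caddy (331,147), green cup (313,171) and red cup (287,203). Three red boxes: large at (387,329), middle-sized at (273,274) and small at (187,310). The middle one fits "200x104", so I'll check its size and confirm it in a crop.

Run:
```python
from h import *
f=r.grab_frame("side"); g=r.grab_frame("scene")
def box(f,t):
    im=cv2.cvtColor(f["pixels"],cv2.COLOR_RGB2HSV)
    for d in r.outline_of(f,t)[:3]:
        m=d["pixels"]
        cream=m&(im[:,:,1]<95)&(im[:,:,2]>130)
        cream=cv2.morphologyEx(cream.astype(np.uint8),cv2.MORPH_OPEN,np.ones((2,2)))
        ys,xs=np.nonzero(cream)
        if len(xs)<30: continue
        P=np.array([onz(f,(x+.0,y+.0),.018)[:2] for x,y in zip(xs,ys)],np.float32)
        c,s,a=cv2.minAreaRect(P); 
        if s[0]<s[1]: s=s[::-1]; a+=90
        print(t,round(d["conf"],2),d["rect"],"c",np.round(c,3),"size",np.round(s,3),"yaw",round((a+90)%180-90,1))
for ff in (f,g):
    for t in("red_gift","blue_gift"): box(ff,t)
# triangulate
def tri(a,p,b,q):
    (e1,d1),(e2,d2)=ray(a,p),ray(b,q); A=np.zeros((3,3));v=np.zeros(3)
    for e,d in((e1,d1),(e2,d2)):
        d=d/np.linalg.norm(d);M=np.eye(3)-np.outer(d,d);A+=M;v+=M@e
    return np.linalg.solve(A,v)
for t in["caddy_mid","black_cup_mid","red_cup_mid","round_box_mid","green_cup_mid","square_box_mid"]:
    p=r.landmark_of(f,t)[0]["point"]; L=r.landmark_of(g,t)
    for l in L[:2]: print(t,np.round(tri(f,p,g,l["point"]),3))
cv2.imwrite("pics/crop.png",cv2.resize(f["pixels"][90:370,150:460,::-1],None,fx=2.1,fy=2.1,interpolation=cv2.INTER_CUBIC))
```

```text
red_gift 0.98 [222.8, 237.0, 100.0, 74.3] c [0.515 0.289] size [0.192 0.096] yaw 1.2
red_gift 0.83 [153.0, 275.2, 70.0, 69.1] c [0.627 0.464] size [0.145 0.072] yaw -11.6
red_gift 0.67 [318.3, 273.5, 136.1, 116.4] c [0.235 0.273] size [0.252 0.126] yaw -1.3
blue_gift 0.96 [331.0, 96.0, 104.1, 55.7] c [ 0.541 -0.307] size [0.283 0.102] yaw -0.2
red_gift 0.79 [431.8, 192.6, 54.0, 38.5] c [0.641 0.457] size [0.143 0.073] yaw -12.1
red_gift 0.7 [356.8, 185.3, 62.7, 42.7] c [0.522 0.29 ] size [0.191 0.097] yaw 0.8
red_gift 0.59 [325.2, 144.5, 50.3, 45.4] c [0.233 0.282] size [0.251 0.125] yaw -3.0
blue_gift 0.69 [158.5, 221.9, 53.6, 88.4] c [ 0.548 -0.303] size [0.288 0.104] yaw -0.3
caddy_mid [ 0.615 -0.116  0.056]
black_cup_mid [ 0.504 -0.154  0.101]
black_cup_mid [ 0.513 -0.012  0.163]
red_cup_mid [0.554 0.108 0.088]
red_cup_mid [0.593 0.109 0.037]
round_box_mid [0.467 0.116 0.046]
green_cup_mid [ 0.592 -0.006  0.031]
green_cup_mid [0.595 0.143 0.126]
square_box_mid [ 0.474 -0.009  0.034]
```

View pics/crop.png

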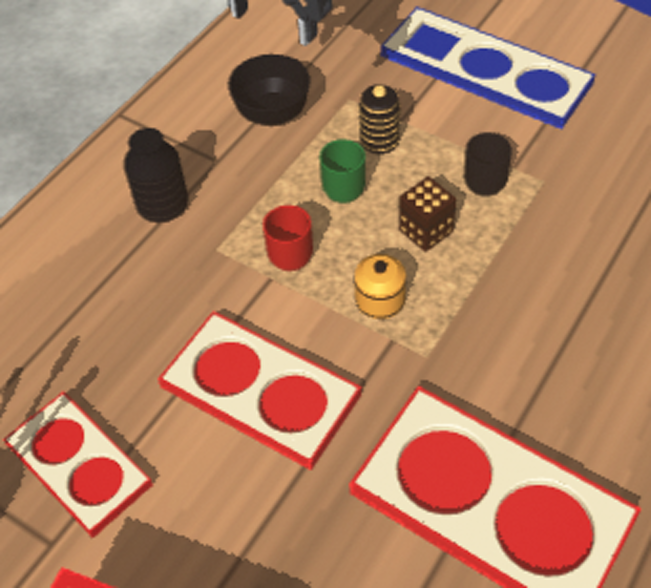

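The middle red box is confirmed: its insert is 192x96 mm, centred at side (271,274). Next I turn the gripper 90° so the fingers close along world y, and look from above the mat.

>>> {"fn": "apply_moves", "kwargs": {"rows": [[0,-0.1,-0.08,0,0,0.1],[0,-0.2,-0.16,0,0,0.2],[0,-0.3,-0.24,0,0,0.3],[0,-0.4,-0.32,0,0,0.4],[0,-0.5,-0.4,0,0,0.5]], "claw": 1, "newtons": 40}}

```text
clock: 2.62
tcp_pos: [0.5492, 0.0, 0.332]
orientation: [-2.905, -1.195, -0.0]
contact_force: [-0.1, 0.5, 0.6]
grip_width: 0.0857
gripper_force: 0.0
```

>>> {"fn": "apply_moves", "kwargs": {"rows": [[0,0,0,0,0,0.1],[0,0,0,0,0,0.2],[0,0,0,0,0,0.3],[0,0,0,0,0,0.4],[0,0,0,0,0,0.5]]}}

```text
clock: 3.25
tcp_pos: [0.55, 0.0, 0.3314]
orientation: [-3.141, 0.008, -0.0]
contact_force: [1.3, -0.7, 0.0]
grip_width: 0.0852
gripper_force: 0.0
```

```bash
cat > look.py <<'E'
from h import *
import sys
o=r.get_obs(); print("tcp",o["tcp_pos"].round(4),o["orientation"].round(3),o["joints"].round(2),round(o["clock"],2))
f=r.grab_frame("wrist"); save(f,sys.argv[1]); print(np.round(f["eye"],3),np.round(f["attitude"],3))
T={"caddy_mid":.048,"black_cup_mid":.032,"red_cup_mid":.032,"round_box_mid":.035,"square_box_mid":.033,"red_gift":0,"blue_gift":0,"green_cup_mid":.032}
for t in (sys.argv[2].split(",") if len(sys.argv)>2 else T):
    for d in r.landmark_of(f,t)[:2]: print(t,round(d["conf"],2),np.round(d["point"],0),np.round(onz(f,d["point"],T[t]+.002),4))
E
python3 look.py w1
```

```text
tcp [0.55   0.     0.3314] [-3.141  0.008 -0.   ] [-0.32  0.19  0.25  1.74 -0.05  1.22 -1.64] 3.25
[ 0.617 -0.     0.473] [-0.207  0.209 -1.566]
red_cup_mid 0.78 [220. 118.] [0.5982 0.1192 0.034 ]
round_box_mid 0.61 [230. 218.] [0.468  0.1155 0.037 ]
square_box_mid 0.78 [316. 212.] [0.4754 0.0012 0.035 ]
red_gift 0.73 [110. 177.] [0.5178 0.2873 0.002 ]
blue_gift 0.75 [540. 155.] [ 0.5454 -0.3058  0.002 ]
green_cup_mid 0.86 [325. 115.] [ 0.6013 -0.0113  0.034 ]
green_cup_mid 0.2 [107. 177.] [0.5243 0.2719 0.034 ]
```

View pics/w1.png

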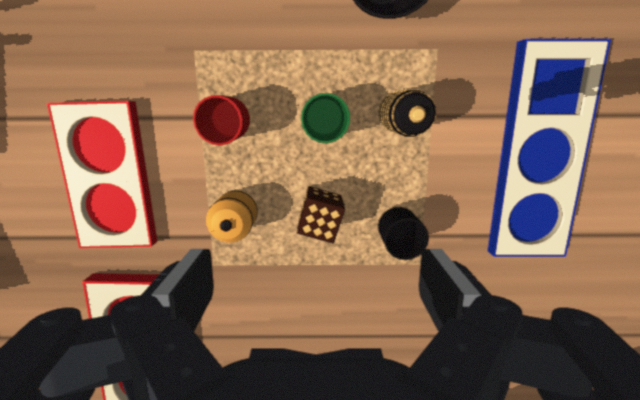

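Wrist view: red cup (221,119), green cup (325,117), caddy (412,114), round box (229,218), square box slightly turned (320,220), black cup (403,233), red box at left and blue box at right with its square at the far end. I'll refine these numbers.

Run:
```python
from h import *
f=r.grab_frame("wrist"); im=cv2.cvtColor(f["pixels"],cv2.COLOR_RGB2HSV)
for n,p,z in [("red",(221,119),.066),("green",(325,117),.066),("caddyknob",(417,114),.096),("round knob",(227,225),.07)]:
    print(n,onz(f,p,z).round(4))
S=[onz(f,p,.068)[:2] for p in [(306,202),(344,211),(336,243),(298,233)]]
print("sq hand",np.mean(S,0).round(4),[np.degrees(np.arctan2(*(S[(i+1)%4]-S[i])[::-1])).round(1) for i in range(4)],[np.linalg.norm(S[(i+1)%4]-S[i]).round(3) for i in range(4)])
for t,zt,rad in [("black_cup_mid",.066,.029),("red_cup_mid",.066,.029),("caddy_mid",.068,.027),("round_box_mid",.048,.03),("square_box_mid",.068,.025)]:
    L=r.outline_of(f,t)
    if not L: print(t,"none"); continue
    m=L[0]["pixels"]; 
    # fit by rendering the silhouette of stacked circles
    prof={"black_cup_mid":[(0,.024),(.064,.029)],"red_cup_mid":[(0,.024),(.064,.029)],"caddy_mid":[(0,.027),(.066,.027),(.067,.024),(.088,.024),(.096,.009)],"round_box_mid":[(0,.03),(.046,.03),(.06,.018),(.07,.005)]}.get(t)
    def sil(v):
        if prof: P=[[v[0]+q*np.cos(a),v[1]+q*np.sin(a),z+.002] for z,q in prof for a in np.arange(0,6.28,.2)]
        else:
            c,s=np.cos(v[2]),np.sin(v[2]); P=[[v[0]+.025*(c*i-s*j),v[1]+.025*(s*i+c*j),z+.002] for i in(-1,1) for j in(-1,1) for z in(0,.066)]
        q=np.array([proj(f,x) for x in P]); k=np.zeros(m.shape,np.uint8)
        cv2.fillConvexPoly(k,cv2.convexHull(np.round(q*16).astype(np.int32)),1,shift=4,lineType=8); return k
    def cost(v): k=sil(v)>0; return -(k&m).sum()/(k|m).sum()
    from scipy.optimize import minimize
    x,y,w,h=L[0]["rect"]; p0=onz(f,(x+w/2,y+h/2),.03)
    best=min((minimize(cost,[p0[0],p0[1],a],method="Nelder-Mead",options=dict(initial_simplex=np.array([[p0[0],p0[1],a],[p0[0]+.01,p0[1],a],[p0[0],p0[1]+.01,a],[p0[0],p0[1],a+.2]]),xatol=1e-4)) for a in ([-.3,0,.3] if not prof else [0])),key=lambda s:s.fun)
    print(t,L[0]["conf"].__round__(2),best.x[:2].round(4),"yaw",np.degrees(best.x[2]).round(1) if not prof else "","iou",-best.fun.round(3))
for t in("red_gift","blue_gift"):
    d=r.outline_of(f,t)[0]; m=d["pixels"]&(im[:,:,1]<95)&(im[:,:,2]>110)
    ys,xs=np.nonzero(cv2.morphologyEx(m.astype(np.uint8),cv2.MORPH_OPEN,np.ones((3,3))))
    c,s,a=cv2.minAreaRect(np.array([onz(f,(x,y),.018)[:2] for x,y in zip(xs,ys)],np.float32)); print(t,d["rect"],np.round(c,4),np.round(s,3),a)
for n,p in [("redA",(99,145)),("redB",(110,209)),("sq",(559,86)),("b0",(545,155)),("b-",(534,218))]: print(n,onz(f,p,.013).round(4))
```

```text
red [0.5981 0.1098 0.066 ]
green [ 0.6004 -0.01    0.066 ]
caddyknob [ 0.6048 -0.1069  0.096 ]
round knob [0.47   0.1104 0.07  ]
sq hand [ 0.4727 -0.0059] [np.float64(-103.8), np.float64(167.8), np.float64(74.3), np.float64(-14.3)] [np.float64(0.048), np.float64(0.043), np.float64(0.05), np.float64(0.042)]
black_cup_mid 0.73 [ 0.4507 -0.1112] yaw  iou 0.922
red_cup_mid 0.75 [0.5975 0.1126] yaw  iou 0.954
caddy_mid 0.74 [ 0.6041 -0.1063] yaw  iou 0.9
round_box_mid 0.59 [0.4689 0.115 ] yaw  iou 0.95
square_box_mid 0.81 [ 0.4738 -0.0031] yaw -13.0 iou 0.902
red_gift [45.1, 101.2, 112.0, 147.9] [0.5196 0.289 ] [0.193 0.097] 1.1574244499206543
blue_gift [484.3, 40.6, 124.2, 220.3] [ 0.5443 -0.3048] [0.1   0.287] 89.63825225830078
redA [0.5617 0.2884 0.013 ]
redB [0.4728 0.2876 0.013 ]
sq [ 0.6368 -0.3081  0.013 ]
b0 [ 0.5488 -0.3057  0.013 ]
b- [ 0.46   -0.3057  0.013 ]
```

>>> {"fn": "apply_moves", "kwargs": {"rows": [[0.05,0.1,0.2,0,0,0],[0.11,0.2,0.4,0,0,0],[0.16,0.32,0.6,0,0,0],[0.216,0.426,0.8,0,0,0],[0.216,0.426,0.8,0,0,0]]}}

```text
clock: 4.72
tcp_pos: [0.6013, -0.1088, 0.1269]
orientation: [3.14, -0.006, -0.013]
contact_force: [-1.0, 0.9, 0.9]
grip_width: 0.0855
gripper_force: 0.0
```

```bash
python3 look.py w2 caddy_mid
```

```text
tcp [ 0.6013 -0.1088  0.1269] [ 3.14  -0.006 -0.013] [-0.12  0.5   0.26  1.81 -0.16  0.86 -1.36] 4.72
[ 0.67  -0.109  0.268] [-0.214  0.214 -1.564]
```

View pics/w2.png

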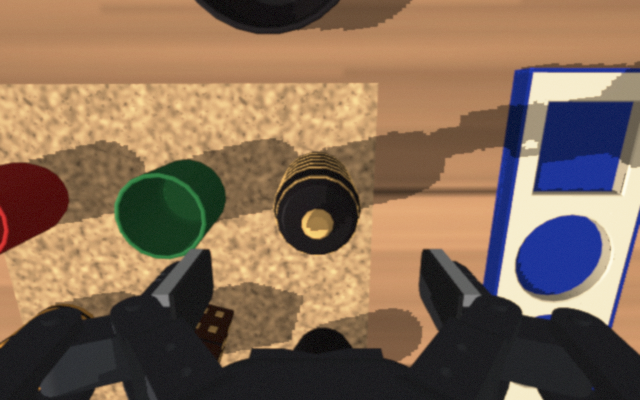

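The caddy (knob at 317,223) is centred between the fingers, so I descend and close.

>>> {"fn": "apply_moves", "kwargs": {"rows": [[0.01,-0.005,0.13,0,0,0],[0.01,-0.008,0.26,0,0,0],[0.01,-0.008,0.38,0,0,0],[0.01,-0.008,0.38,0,0,0]]}}

```text
clock: 5.32
tcp_pos: [0.6062, -0.1028, 0.0365]
orientation: [-3.141, -0.003, 0.002]
contact_force: [0.7, -0.7, 0.7]
grip_width: 0.0854
gripper_force: 0.0
```

>>> {"fn": "apply_moves", "kwargs": {"rows": [[0,0,0,0,0,0],[0,0,0,0,0,0],[0,0,0,0,0,0],[0,0,0,0,0,0],[0,0,0,0,0,0]], "claw": 0, "newtons": 40}}

```text
clock: 5.95
tcp_pos: [0.6083, -0.1048, 0.0388]
orientation: [3.141, -0.0, 0.006]
contact_force: [0.2, -0.0, 6.9]
grip_width: 0.0524
gripper_force: 42.7
```

>>> {"fn": "apply_moves", "kwargs": {"rows": [[0,0,-0.08,0,0,0],[0,0,-0.25,0,0,0],[0,0,-0.44,0,0,0],[0,0,-0.44,0,0,0]]}}

```text
clock: 6.45
tcp_pos: [0.6096, -0.1051, 0.1521]
orientation: [3.141, -0.001, 0.015]
contact_force: [-0.0, 0.1, -2.3]
grip_width: 0.0522
gripper_force: 42.5
```

```bash
cat > st.py <<'E'
from h import *
for _ in range(1):
    o=r.get_obs(); print(o["tcp_pos"].round(4),o["orientation"].round(3),o["contact_force"].round(1),o["grip_width"].round(4),o["gripper_force"],o["joints"].round(2),round(o["clock"],2))
E
python3 st.py
python3 - <<'E'
from h import *
f=r.grab_frame("wrist"); print(r.get_obs()["tcp_pos"].round(4)); d=r.outline_of(f,"green_cup_mid"); print([(x["conf"],x["rect"]) for x in d][:1])
E
```

```text
[ 0.6079 -0.1046  0.1495]
[(0.6, [140.8, 166.8, 96.5, 89.4])]Traceback (most recent call last):
  File "st.py", line 3, in <module>
    o=r.get_obs(); print(o["tcp_pos"].round(4),o["orientation"].round(3),o["contact_force"].round(1),o["grip_width"].round(4),o["gripper_force"],o["joints"].round(2),round(o["clock"],2))
                                                                                                     ^^^^^^^^^^^^^^^^^^^^^
AttributeError: 'float' object has no attribute 'round'
```

>>> {"fn": "apply_moves", "kwargs": {"rows": [[-0.02,-0.16,0,0,0,0],[-0.04,-0.36,0,0,0,0],[-0.06,-0.56,0,0,0,0],[-0.08,-0.76,0,0,0,0],[-0.1,-0.96,0,0,0,0]]}}

```text
clock: 7.18
tcp_pos: [0.5801, 0.1368, 0.1451]
orientation: [3.141, -0.0, -0.004]
contact_force: [0.9, 0.3, -0.8]
grip_width: 0.0525
gripper_force: 42.4
```

>>> {"fn": "apply_moves", "kwargs": {"rows": [[-0.02,-0.2,0,0,0,0],[-0.05,-0.4,0,0,0,0],[-0.08,-0.55,0,0,0,0],[-0.08,-0.61,0,0,0,0],[-0.08,-0.61,0,0,0,0]]}}

```text
clock: 7.8
tcp_pos: [0.5611, 0.288, 0.1454]
orientation: [3.14, 0.002, -0.002]
contact_force: [0.3, 1.2, -1.5]
grip_width: 0.0525
gripper_force: 42.5
```

```bash
sed -i 's/,o\["grip_width"\].round(4)/,round(float(o["grip_width"]),4)/' st.py; python3 st.py; python3 look.py w3 red_gift
```

```text
[0.5611 0.288  0.1454] [ 3.14e+00  2.00e-03 -2.00e-03] [ 0.3  1.2 -1.5] 0.0525 42.46587343068313 [-0.72  0.5   0.2   1.75 -0.12  0.9  -2.04] 7.8
tcp [0.5611 0.288  0.1454] [ 3.14e+00  2.00e-03 -2.00e-03] [-0.72  0.5   0.2   1.75 -0.12  0.9  -2.04] 7.8
[0.628 0.289 0.287] [-0.209  0.208 -1.56 ]
```

View pics/w3.png

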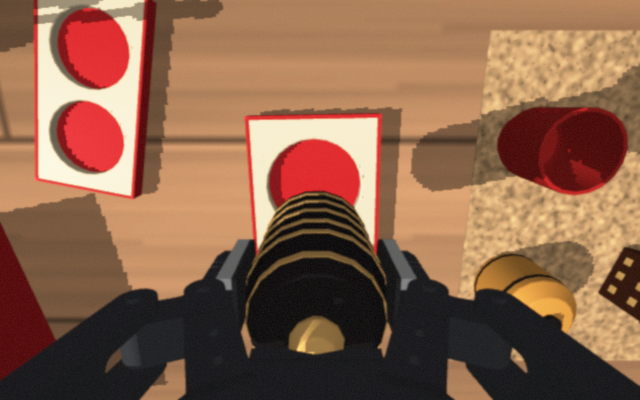

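The picture shows the caddy held upright above the far cut-out (313,180). I lower it and feel for the floor.

>>> {"fn": "apply_moves", "kwargs": {"rows": [[0.016,-0.004,0.12,0,0,0],[0.016,-0.004,0.24,0,0,0],[0.016,-0.004,0.32,0,0,0],[0.016,-0.004,0.36,0,0,0],[0.016,-0.004,0.36,0,0,0]]}}

```text
clock: 8.52
tcp_pos: [0.5656, 0.2884, 0.0561]
orientation: [3.141, -0.001, -0.001]
contact_force: [-0.5, -0.4, -0.8]
grip_width: 0.0525
gripper_force: 42.5
```

>>> {"fn": "apply_moves", "kwargs": {"rows": [[0,0,0.01,0,0,0],[0,0,0.02,0,0,0],[0,0,0.02,0,0,0]]}}

```text
clock: 8.9
tcp_pos: [0.5656, 0.2891, 0.0516]
orientation: [-3.141, -0.0, -0.0]
contact_force: [0.6, -0.1, -1.0]
grip_width: 0.053
gripper_force: 42.5
```

>>> {"fn": "apply_moves", "kwargs": {"rows": [[0,0,0.008,0,0,0],[0,0,0.016,0,0,0],[0,0,0.016,0,0,0]]}}

```text
clock: 9.28
tcp_pos: [0.5654, 0.2889, 0.0471]
orientation: [3.141, -0.0, -0.001]
contact_force: [0.3, 0.1, -1.5]
grip_width: 0.0526
gripper_force: 42.5
```

>>> {"fn": "apply_moves", "kwargs": {"rows": [[0,0,0.006,0,0,0],[0,0,0.012,0,0,0],[0,0,0.012,0,0,0]]}}

```text
clock: 9.65
tcp_pos: [0.5656, 0.2891, 0.0468]
orientation: [-3.141, 0.0, 0.0]
contact_force: [-6.3, -3.2, 18.9]
grip_width: 0.0527
gripper_force: 44.7
```

>>> {"fn": "apply_moves", "kwargs": {"rows": [[0,0,-0.004,0,0,0],[0,0,-0.004,0,0,0],[0,0,-0.004,0,0,0],[0,0,-0.004,0,0,0]], "claw": 1}}

```text
clock: 10.15
tcp_pos: [0.5654, 0.289, 0.045]
orientation: [3.141, 0.0, -0.0]
contact_force: [-0.2, 0.4, -0.2]
grip_width: 0.0857
gripper_force: 0.0
```

>>> {"fn": "apply_moves", "kwargs": {"rows": [[0,0,-0.12,0,0,0],[0,0,-0.3,0,0,0],[0,0,-0.48,0,0,0],[0,0.12,-0.6,0,0,0],[0.1,0.3,-0.6,0,0,0]]}}

```text
clock: 10.78
tcp_pos: [0.5909, 0.2164, 0.1983]
orientation: [-3.138, -0.008, -0.006]
contact_force: [1.2, -0.7, 0.1]
grip_width: 0.0853
gripper_force: 0.0
```

```bash
python3 look.py w4
python3 - <<'E'
from h import *
f=r.grab_frame("side"); cv2.imwrite("pics/s4.png",cv2.resize(f["pixels"][120:330,200:420,::-1],None,fx=2.5,fy=2.5))
E
```

```text
tcp [0.5909 0.2164 0.1983] [-3.138 -0.008 -0.006] [-0.62  0.44  0.23  1.72 -0.12  0.99 -1.91] 10.78
[0.658 0.217 0.34 ] [-0.202  0.208 -1.556]
caddy_mid 0.79 [236. 215.] [0.5616 0.2883 0.05  ]
red_cup_mid 0.56 [427. 173.] [0.5974 0.1174 0.034 ]
round_box_mid 0.96 [416. 299.] [0.4719 0.1177 0.037 ]
square_box_mid 0.74 [537. 296.] [ 0.4741 -0.0015  0.035 ]
red_gift 0.76 [ 66. 126.] [0.6354 0.459  0.002 ]
red_gift 0.63 [248. 240.] [0.5183 0.2885 0.002 ]
green_cup_mid 0.97 [570. 172.] [ 0.5994 -0.0102  0.034 ]
```

View pics/s4.png

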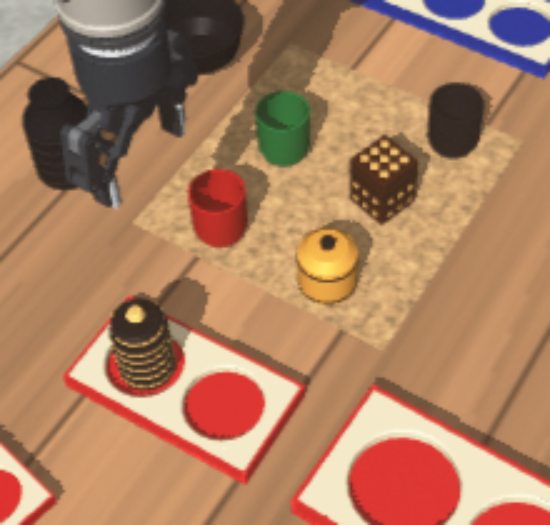

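The caddy stands in the far red cut-out (crop 145,345). Next is the red cup.

>>> {"fn": "apply_moves", "kwargs": {"rows": [[0.01,0.15,0.1,0,0,0],[0.02,0.3,0.2,0,0,0],[0.026,0.414,0.312,0,0,0],[0.026,0.414,0.312,0,0,0],[0.026,0.414,0.312,0,0,0]]}}

```text
clock: 11.9
tcp_pos: [0.5974, 0.1121, 0.1178]
orientation: [-3.141, -0.002, -0.001]
contact_force: [1.0, 0.6, 0.6]
grip_width: 0.0856
gripper_force: 0.0
```

```bash
python3 st.py
cat > cup.py <<'E'
from h import *
import sys
# silhouette fit of a cup in wrist picture
from scipy.optimize import minimize
t=sys.argv[1]; f=r.grab_frame("wrist"); L=r.outline_of(f,t)
prof={"caddy_mid":[(0,.027),(.066,.027),(.067,.024),(.088,.024),(.096,.009)],"round_box_mid":[(0,.03),(.046,.03),(.06,.018),(.07,.005)]}.get(t,[(0,.024),(.064,.029)])
base=float(sys.argv[2]) if len(sys.argv)>2 else .002
for d in L[:2]:
    m=d["pixels"]
    def cost(v):
        q=np.array([proj(f,[v[0]+q*np.cos(a),v[1]+q*np.sin(a),z+base]) for z,q in prof for a in np.arange(0,6.28,.2)]); k=np.zeros(m.shape,np.uint8)
        cv2.fillConvexPoly(k,cv2.convexHull(np.round(q*16).astype(np.int32)),1,shift=4); k=k>0; return -(k&m).sum()/(k|m).sum()
    x,y,w,h=d["rect"]; p=onz(f,(x+w/2,y+h/2),.03)[:2]
    s=minimize(cost,p,method="Nelder-Mead",options=dict(initial_simplex=np.array([p,p+[.01,0],p+[0,.01]]),xatol=1e-4))
    print(t,round(d["conf"],2),d["rect"],s.x.round(4),"iou",round(-s.fun,3))
E
python3 cup.py red_cup_mid
```

```text
[0.5974 0.1121 0.1178] [-3.141e+00 -2.000e-03 -1.000e-03] [1.  0.6 0.6] 0.0856 0.0 [-0.46  0.5   0.23  1.83 -0.15  0.82 -1.73] 11.9
red_cup_mid 0.66 [263.9, 156.7, 97.2, 102.9] [0.5993 0.1151] iou 0.957
```

>>> {"fn": "apply_moves", "kwargs": {"rows": [[0.004,-0.008,0.13,0,0,0],[0.004,-0.008,0.26,0,0,0],[0.004,-0.008,0.368,0,0,0],[0.004,-0.008,0.368,0,0,0]]}}

```text
clock: 12.5
tcp_pos: [0.5969, 0.1138, 0.0242]
orientation: [3.141, 0.003, -0.004]
contact_force: [0.2, 0.7, 1.3]
grip_width: 0.0857
gripper_force: 0.0
```

>>> {"fn": "apply_moves", "kwargs": {"rows": [[0,0,0,0,0,0],[0,0,0,0,0,0],[0,0,0,0,0,0],[0,0,0,0,0,0],[0,0,0,0,0,0]], "claw": 0, "newtons": 30}}

```text
clock: 13.12
tcp_pos: [0.5995, 0.1133, 0.0273]
orientation: [-3.14, -0.0, -0.005]
contact_force: [-0.3, 0.8, 6.8]
grip_width: 0.0565
gripper_force: 31.2
```

>>> {"fn": "apply_moves", "kwargs": {"rows": [[0,0,-0.08,0,0,0],[0,0,-0.25,0,0,0],[0,0,-0.44,0,0,0],[0,0,-0.44,0,0,0]]}}

```text
clock: 13.62
tcp_pos: [0.6011, 0.1128, 0.1408]
orientation: [-3.139, 0.001, -0.014]
contact_force: [-0.4, 0.7, -2.1]
grip_width: 0.0568
gripper_force: 32.3
```

>>> {"fn": "apply_moves", "kwargs": {"rows": [[-0.02,0.16,0,0,0,0],[-0.04,0.36,0,0,0,0],[-0.06,0.56,0,0,0,0],[-0.08,0.76,0,0,0,0],[-0.1,0.96,0,0,0,0]]}}

```text
clock: 14.25
tcp_pos: [0.5721, -0.129, 0.1353]
orientation: [-3.141, 0.0, 0.001]
contact_force: [1.1, -0.1, -1.3]
grip_width: 0.0564
gripper_force: 32.4
```

>>> {"fn": "apply_moves", "kwargs": {"rows": [[-0.03,0.2,0,0,0,0],[-0.06,0.4,0,0,0,0],[-0.09,0.6,0,0,0,0],[-0.116,0.712,0,0,0,0],[-0.116,0.712,0,0,0,0]]}}

```text
clock: 14.88
tcp_pos: [0.5419, -0.3088, 0.1353]
orientation: [3.14, -0.009, -0.002]
contact_force: [-0.1, 0.1, -0.8]
grip_width: 0.0569
gripper_force: 32.4
```

```bash
python3 look.py w5 blue_gift,black_cup_mid
```

```text
tcp [ 0.5419 -0.3088  0.1353] [ 3.14e+00 -9.00e-03 -2.00e-03] [ 0.19  0.51  0.3   1.79 -0.19  0.88 -1.  ] 14.88
[ 0.609 -0.309  0.277] [-0.209  0.209 -1.567]
black_cup_mid 0.57 [ 77. 311.] [ 0.4482 -0.1163  0.034 ]
```

View pics/w5.png

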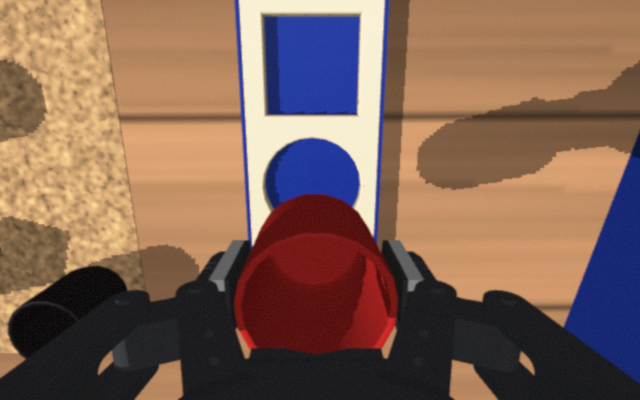

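The picture shows the middle blue cut-out (312,185) ahead of the cup and the square one at (312,65). I correct by 4 mm and lower.

>>> {"fn": "apply_moves", "kwargs": {"rows": [[0.016,-0.014,0.12,0,0,0],[0.016,-0.014,0.24,0,0,0],[0.016,-0.014,0.32,0,0,0],[0.016,-0.014,0.376,0,0,0],[0.016,-0.014,0.376,0,0,0]]}}

```text
clock: 15.65
tcp_pos: [0.5477, -0.3015, 0.0406]
orientation: [-3.141, -0.0, 0.002]
contact_force: [0.3, -0.4, -1.3]
grip_width: 0.0566
gripper_force: 32.4
```

>>> {"fn": "apply_moves", "kwargs": {"rows": [[0,0,0.008,0,0,0],[0,0,0.016,0,0,0],[0,0,0.016,0,0,0]]}}

```text
clock: 16.02
tcp_pos: [0.5482, -0.3021, 0.0376]
orientation: [3.141, -0.0, 0.001]
contact_force: [0.4, -0.5, -1.1]
grip_width: 0.0567
gripper_force: 32.4
```

>>> {"fn": "apply_moves", "kwargs": {"rows": [[0,0,0.006,0,0,0],[0,0,0.012,0,0,0],[0,0,0.012,0,0,0]]}}

```text
clock: 16.4
tcp_pos: [0.5485, -0.3021, 0.0353]
orientation: [3.142, -0.0, 0.002]
contact_force: [-2.0, 1.2, 7.9]
grip_width: 0.0569
gripper_force: 32.7
```

>>> {"fn": "apply_moves", "kwargs": {"rows": [[0,0,0,0,0,0],[0,0,0,0,0,0],[0,0,0,0,0,0],[0,0,0,0,0,0]], "claw": 1}}

```text
clock: 16.9
tcp_pos: [0.548, -0.3019, 0.0342]
orientation: [-3.142, -0.0, 0.0]
contact_force: [-0.7, -0.4, -1.0]
grip_width: 0.0853
gripper_force: 0.0
```

>>> {"fn": "apply_moves", "kwargs": {"rows": [[0,0,-0.12,0,0,0],[0,0,-0.3,0,0,0],[-0.05,-0.12,-0.4,0,0,0],[-0.15,-0.32,-0.4,0,0,0],[-0.24,-0.52,-0.4,0,0,0]]}}

```text
clock: 17.52
tcp_pos: [0.4874, -0.1708, 0.1347]
orientation: [-3.142, 0.001, -0.002]
contact_force: [1.0, 1.7, 0.2]
grip_width: 0.0854
gripper_force: 0.0
```

```bash
python3 st.py; python3 look.py w6;python3 cup.py black_cup_mid
```

```text
[ 0.4874 -0.1708  0.1347] [-3.142e+00  1.000e-03 -2.000e-03] [1.  1.7 0.2] 0.0854 0.0 [-0.03  0.35  0.3   2.04 -0.14  0.77 -1.22] 17.52
tcp [ 0.4874 -0.1708  0.1347] [-3.142e+00  1.000e-03 -2.000e-03] [-0.03  0.35  0.3   2.04 -0.14  0.77 -1.22] 17.52
[ 0.554 -0.171  0.277] [-0.206  0.208 -1.562]
black_cup_mid 0.64 [246. 248.] [ 0.4474 -0.117   0.034 ]
red_cup_mid 0.81 [509. 114.] [ 0.5463 -0.3027  0.034 ]
square_box_mid 0.72 [ 95. 217.] [ 0.4733 -0.0075  0.035 ]
blue_gift 0.56 [246. 247.] [ 0.4349 -0.11    0.002 ]
green_cup_mid 0.63 [74. 31.] [ 0.5988 -0.0143  0.034 ]
black_cup_mid 0.93 [191.2, 207.2, 88.8, 98.2] [ 0.4502 -0.1164] iou 0.82
```

>>> {"fn": "apply_moves", "kwargs": {"rows": [[-0.07,-0.12,0.03,0,0,0],[-0.15,-0.23,0.06,0,0,0],[-0.15,-0.23,0.06,0,0,0],[-0.15,-0.23,0.06,0,0,0]]}}

```text
clock: 18.58
tcp_pos: [0.4513, -0.1152, 0.1196]
orientation: [3.141, -0.001, 0.002]
contact_force: [0.2, -0.7, 0.4]
grip_width: 0.0853
gripper_force: 0.0
```

```bash
python3 look.py w7 black_cup_mid;python3 cup.py black_cup_mid
```

```text
tcp [ 0.4513 -0.1152  0.1196] [ 3.141e+00 -1.000e-03  2.000e-03] [-0.12  0.29  0.28  2.16 -0.13  0.7  -1.33] 18.57
[ 0.518 -0.115  0.262] [-0.207  0.207 -1.562]
black_cup_mid 0.65 [318. 207.] [ 0.4489 -0.1163  0.034 ]
black_cup_mid 0.71 [267.4, 163.2, 95.6, 103.3] [ 0.4496 -0.1139] iou 0.958
```

View pics/w7.png

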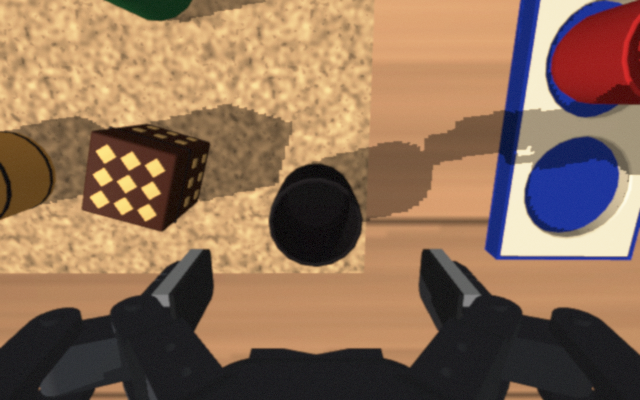

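The black cup (316,215) is centred between the fingers, and the square box (150,175) is clear of them. I descend and grasp.

>>> {"fn": "apply_moves", "kwargs": {"rows": [[-0.004,-0.004,0.13,0,0,0],[-0.004,-0.004,0.26,0,0,0],[-0.004,-0.004,0.372,0,0,0],[-0.004,-0.004,0.372,0,0,0]]}}

```text
clock: 19.27
tcp_pos: [0.4483, -0.1138, 0.025]
orientation: [-3.141, 0.001, 0.006]
contact_force: [-0.2, 0.2, 0.4]
grip_width: 0.0853
gripper_force: 0.0
```

>>> {"fn": "apply_moves", "kwargs": {"rows": [[0,0,0,0,0,0],[0,0,0,0,0,0],[0,0,0,0,0,0],[0,0,0,0,0,0],[0,0,0,0,0,0]], "claw": 0, "newtons": 30}}

```text
clock: 19.9
tcp_pos: [0.4507, -0.114, 0.0277]
orientation: [3.141, -0.001, 0.005]
contact_force: [-1.1, -0.9, 6.9]
grip_width: 0.0563
gripper_force: 31.1
```

>>> {"fn": "apply_moves", "kwargs": {"rows": [[0,0,-0.08,0,0,0],[0,0,-0.25,0,0,0],[0,0,-0.44,0,0,0],[0,0,-0.44,0,0,0]]}}

```text
clock: 20.4
tcp_pos: [0.4522, -0.1138, 0.14]
orientation: [3.142, -0.0, 0.013]
contact_force: [0.2, -0.5, -1.2]
grip_width: 0.0565
gripper_force: 32.4
```

>>> {"fn": "apply_moves", "kwargs": {"rows": [[0.02,-0.16,0,0,0,0],[0.04,-0.36,0,0,0,0],[0.06,-0.56,0,0,0,0],[0.08,-0.76,0,0,0,0],[0.09,-0.96,0,0,0,0]]}}

```text
clock: 21.02
tcp_pos: [0.4716, 0.128, 0.1359]
orientation: [3.142, -0.0, -0.001]
contact_force: [0.8, 0.2, -1.6]
grip_width: 0.0561
gripper_force: 32.4
```

>>> {"fn": "apply_moves", "kwargs": {"rows": [[0,-0.2,0,0,0,0],[0,-0.4,0,0,0,0],[0,-0.6,0,0,0,0],[0,-0.646,0,0,0,0],[0,-0.646,0,0,0,0]]}}

```text
clock: 21.65
tcp_pos: [0.4714, 0.2881, 0.1356]
orientation: [3.141, 0.002, -0.002]
contact_force: [0.5, 0.0, 0.1]
grip_width: 0.0563
gripper_force: 32.5
```

>>> {"fn": "apply_moves", "kwargs": {"rows": [[0.008,0,0.12,0,0,0],[0.008,0,0.24,0,0,0],[0.008,0,0.32,0,0,0],[0.008,0,0.376,0,0,0],[0.008,0,0.376,0,0,0]]}}

```text
clock: 22.28
tcp_pos: [0.4737, 0.2864, 0.0416]
orientation: [3.14, -0.002, -0.002]
contact_force: [-0.5, -0.4, -1.3]
grip_width: 0.0566
gripper_force: 32.5
```

>>> {"fn": "apply_moves", "kwargs": {"rows": [[0,0,0.008,0,0,0],[0,0,0.016,0,0,0],[0,0,0.016,0,0,0]]}}

```text
clock: 22.65
tcp_pos: [0.4742, 0.2882, 0.0386]
orientation: [-3.141, -0.0, -0.001]
contact_force: [-1.1, 0.1, -1.2]
grip_width: 0.056
gripper_force: 32.5
```

>>> {"fn": "apply_moves", "kwargs": {"rows": [[0,0,0.006,0,0,0],[0,0,0.012,0,0,0],[0,0,0.012,0,0,0]]}}

```text
clock: 23.02
tcp_pos: [0.4743, 0.2881, 0.0358]
orientation: [-3.141, 0.0, -0.001]
contact_force: [-1.1, -1.0, 5.0]
grip_width: 0.0561
gripper_force: 32.7
```

>>> {"fn": "apply_moves", "kwargs": {"rows": [[0,0,0,0,0,0],[0,0,0,0,0,0],[0,0,0,0,0,0],[0,0,0,0,0,0]], "claw": 1}}

```text
clock: 23.52
tcp_pos: [0.474, 0.288, 0.0352]
orientation: [3.142, 0.0, -0.0]
contact_force: [-0.1, 0.5, 0.4]
grip_width: 0.0852
gripper_force: 0.0
```

>>> {"fn": "apply_moves", "kwargs": {"rows": [[0,0,-0.12,0,0,0],[0,0,-0.3,0,0,0],[0,0.15,-0.36,0,0,0],[-0.01,0.38,-0.36,0,0,0],[-0.02,0.6,-0.36,0,0,0]]}}

```text
clock: 24.15
tcp_pos: [0.469, 0.1365, 0.1257]
orientation: [-3.141, -0.001, -0.002]
contact_force: [0.9, 0.4, -0.4]
grip_width: 0.0855
gripper_force: 0.0
```

>>> {"fn": "apply_moves", "kwargs": {"rows": [[0,0.09,0,0,0,0],[0,0.09,0,0,0,0],[0,0.09,0,0,0,0]]}}

```text
clock: 24.52
tcp_pos: [0.4692, 0.1167, 0.1254]
orientation: [-3.141, -0.002, -0.001]
contact_force: [-0.2, 0.0, 0.1]
grip_width: 0.0859
gripper_force: 0.0
```

```bash
python3 look.py w8;python3 cup.py round_box_mid
```

```text
tcp [0.4692 0.1167 0.1254] [-3.141e+00 -2.000e-03 -1.000e-03] [-0.53  0.31  0.19  2.11 -0.08  0.73 -1.86] 24.52
[0.536 0.117 0.267] [-0.207  0.209 -1.56 ]
caddy_mid 0.58 [16. 58.] [0.5614 0.2937 0.05  ]
black_cup_mid 0.96 [ 71. 201.] [0.4687 0.2895 0.034 ]
round_box_mid 0.84 [316. 202.] [0.4695 0.117  0.037 ]
square_box_mid 0.85 [487. 192.] [ 0.4761 -0.0014  0.035 ]
red_gift 0.77 [ 91. 126.] [0.5184 0.2868 0.002 ]
round_box_mid 0.72 [272.8, 152.5, 92.5, 101.5] [0.4679 0.1144] iou 0.982
```

View pics/w8.png

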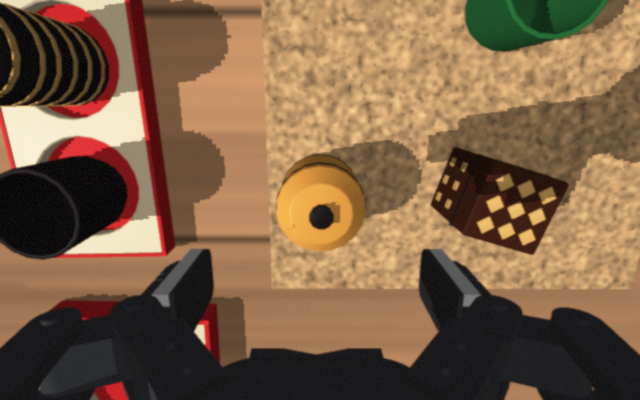

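Both red-box pieces stand in their cut-outs (caddy 75,60 and black cup 75,200). The round box (321,205) is centred, so I grasp it low on its straight sides.

>>> {"fn": "apply_moves", "kwargs": {"rows": [[-0.002,0.005,0.14,0,0,0],[-0.002,0.005,0.28,0,0,0],[-0.002,0.005,0.4,0,0,0],[-0.002,0.005,0.436,0,0,0],[-0.002,0.005,0.436,0,0,0]]}}

```text
clock: 25.7
tcp_pos: [0.4685, 0.1142, 0.0163]
orientation: [3.141, -0.0, -0.001]
contact_force: [0.6, -0.1, 0.4]
grip_width: 0.0853
gripper_force: 0.0
```

>>> {"fn": "apply_moves", "kwargs": {"rows": [[0,0,0,0,0,0],[0,0,0,0,0,0],[0,0,0,0,0,0],[0,0,0,0,0,0],[0,0,0,0,0,0]], "claw": 0, "newtons": 40}}

```text
clock: 26.32
tcp_pos: [0.4694, 0.1145, 0.0177]
orientation: [-3.141, 0.001, -0.003]
contact_force: [-0.3, -0.9, 6.5]
grip_width: 0.0586
gripper_force: 42.0
```

>>> {"fn": "apply_moves", "kwargs": {"rows": [[0,0,-0.08,0,0,0],[0,0,-0.25,0,0,0],[0,0,-0.44,0,0,0],[0,0,-0.44,0,0,0]]}}

```text
clock: 26.82
tcp_pos: [0.4711, 0.1152, 0.1302]
orientation: [-3.138, 0.0, -0.012]
contact_force: [0.0, 0.7, -0.8]
grip_width: 0.0586
gripper_force: 44.0
```

>>> {"fn": "apply_moves", "kwargs": {"rows": [[0,0.16,0,0,0,0],[-0.01,0.36,0,0,0,0],[-0.02,0.56,0,0,0,0],[-0.03,0.76,0,0,0,0],[-0.03,0.96,0,0,0,0]]}}

```text
clock: 27.45
tcp_pos: [0.46, -0.1271, 0.1257]
orientation: [-3.141, -0.0, 0.001]
contact_force: [1.2, -0.1, -2.0]
grip_width: 0.0583
gripper_force: 44.0
```

>>> {"fn": "apply_moves", "kwargs": {"rows": [[0,0.2,0,0,0,0],[-0.01,0.4,0,0,0,0],[-0.02,0.6,0,0,0,0],[-0.02,0.72,0,0,0,0],[-0.02,0.72,0,0,0,0]]}}

```text
clock: 28.08
tcp_pos: [0.4546, -0.3084, 0.1256]
orientation: [3.14, -0.007, -0.002]
contact_force: [0.6, 0.3, -1.4]
grip_width: 0.0586
gripper_force: 44.0
```

```bash
python3 st.py
```

```text
[ 0.4546 -0.3084  0.1256] [ 3.14e+00 -7.00e-03 -2.00e-03] [ 0.6  0.3 -1.4] 0.0586 43.95793537813006 [ 0.22  0.41  0.34  1.97 -0.19  0.78 -0.92] 28.07
```

>>> {"fn": "apply_moves", "kwargs": {"rows": [[0.006,0,0.12,0,0,0],[0.006,0,0.24,0,0,0],[0.006,0,0.32,0,0,0],[0.006,0,0.372,0,0,0],[0.006,0,0.372,0,0,0]]}}

```text
clock: 28.7
tcp_pos: [0.457, -0.3047, 0.0324]
orientation: [-3.14, -0.001, 0.003]
contact_force: [-0.1, 0.6, -1.4]
grip_width: 0.0585
gripper_force: 43.9
```

>>> {"fn": "apply_moves", "kwargs": {"rows": [[0,0,0.01,0,0,0],[0,0,0.016,0,0,0],[0,0,0.016,0,0,0]]}}

```text
clock: 29.08
tcp_pos: [0.4577, -0.3058, 0.0296]
orientation: [3.141, -0.0, 0.001]
contact_force: [-1.0, 0.4, -1.2]
grip_width: 0.0586
gripper_force: 44.0
```

>>> {"fn": "apply_moves", "kwargs": {"rows": [[0,0,0.008,0,0,0],[0,0,0.014,0,0,0],[0,0,0.014,0,0,0]]}}

```text
clock: 29.45
tcp_pos: [0.4575, -0.3057, 0.0258]
orientation: [-3.142, 0.0, -0.0]
contact_force: [-1.2, 0.3, -0.5]
grip_width: 0.0587
gripper_force: 44.1
```

>>> {"fn": "apply_moves", "kwargs": {"rows": [[0,0,0.006,0,0,0],[0,0,0.008,0,0,0],[0,0,0.008,0,0,0]]}}

```text
clock: 29.82
tcp_pos: [0.4575, -0.3058, 0.0257]
orientation: [-3.141, 0.0, -0.001]
contact_force: [-6.2, 4.6, 22.3]
grip_width: 0.0585
gripper_force: 46.3
```

>>> {"fn": "apply_moves", "kwargs": {"rows": [[0,0,-0.006,0,0,0],[0,0,-0.006,0,0,0],[0,0,-0.006,0,0,0],[0,0,-0.006,0,0,0]], "claw": 1}}

```text
clock: 30.32
tcp_pos: [0.4574, -0.3057, 0.0251]
orientation: [-3.141, -0.0, 0.001]
contact_force: [-0.4, -0.2, 0.2]
grip_width: 0.0854
gripper_force: 0.0
```

>>> {"fn": "apply_moves", "kwargs": {"rows": [[0,0,-0.12,0,0,0],[0,0,-0.3,0,0,0],[0.02,-0.2,-0.4,0,0,0],[0.04,-0.42,-0.4,0,0,0],[0.06,-0.64,-0.4,0,0,0]]}}

```text
clock: 30.95
tcp_pos: [0.4728, -0.1442, 0.1257]
orientation: [3.142, -0.001, 0.002]
contact_force: [0.5, -0.8, -0.3]
grip_width: 0.0853
gripper_force: 0.0
```

>>> {"fn": "apply_moves", "kwargs": {"rows": [[0,-0.2,0,0,0,0.05],[0,-0.4,0,0,0,0.1],[0,-0.55,0,0,0,0.14],[0,-0.56,0,0,0,0.14],[0,-0.56,0,0,0,0.14]]}}

```text
clock: 31.58
tcp_pos: [0.4725, -0.0062, 0.1253]
orientation: [3.122, -0.344, -0.0]
contact_force: [-0.2, -0.1, 0.9]
grip_width: 0.0852
gripper_force: 0.0
```

```bash
python3 look.py w9 square_box_mid,round_box_mid
cat > sq.py <<'E'
from h import *
from scipy.optimize import minimize
f=r.grab_frame("wrist"); m=r.outline_of(f,"square_box_mid")[0]["pixels"]
def cost(v):
    c,s=np.cos(v[2]),np.sin(v[2]); q=np.array([proj(f,[v[0]+.025*(c*i-s*j),v[1]+.025*(s*i+c*j),z]) for i in(-1,1) for j in(-1,1) for z in(.002,.068)])
    k=np.zeros(m.shape,np.uint8); cv2.fillConvexPoly(k,cv2.convexHull(np.round(q*16).astype(np.int32)),1,shift=4); k=k>0; return -(k&m).sum()/(k|m).sum()
for a in(-.4,-.2,0,.2):
    p=np.array([.473,-.004,a]); s=minimize(cost,p,method="Nelder-Mead",options=dict(initial_simplex=np.array([p,p+[.01,0,0],p+[0,.01,0],p+[0,0,.15]]),xatol=1e-4)); print(s.x[:2].round(4),np.degrees(s.x[2]).round(1),round(-s.fun,3))
E
python3 sq.py
```

```text
tcp [ 0.4725 -0.0062  0.1253] [ 3.122 -0.344 -0.   ] [-0.39  0.3   0.32  2.14 -0.14  0.72 -1.77] 31.57
[ 0.538 -0.02   0.267] [-0.189  0.238 -1.779]
[ 0.4744 -0.0052] -17.5 0.949
[ 0.4744 -0.0049] -17.1 0.95
[ 0.4741 -0.0051] -16.4 0.95
[ 0.4743 -0.0047] -17.6 0.949
```

View pics/w9.png

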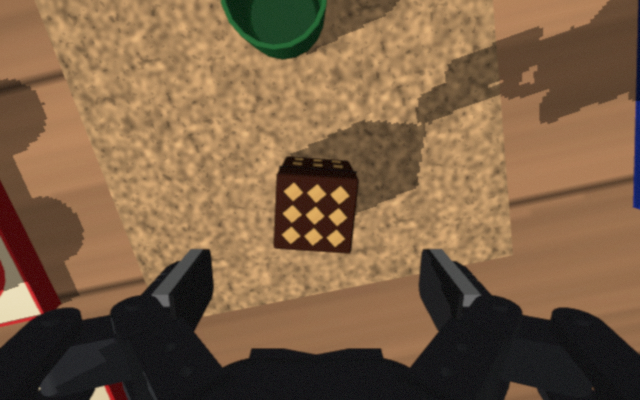

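The square box (315,205) is almost aligned with the fingers, about 2.5° left over, and they are clear of the green cup. I trim the turn and grasp.

>>> {"fn": "apply_moves", "kwargs": {"rows": [[0.007,-0.003,0.12,0,0,0.028],[0.007,-0.003,0.25,0,0,0.028],[0.007,-0.003,0.35,0,0,0.028],[0.007,-0.003,0.388,0,0,0.028],[0.007,-0.003,0.388,0,0,0.028]]}}

```text
clock: 32.45
tcp_pos: [0.4743, -0.0059, 0.0282]
orientation: [3.114, -0.414, -0.001]
contact_force: [-0.4, -0.8, 0.2]
grip_width: 0.0853
gripper_force: 0.0
```

>>> {"fn": "apply_moves", "kwargs": {"rows": [[0,0,0,0,0,0],[0,0,0,0,0,0],[0,0,0,0,0,0],[0,0,0,0,0,0],[0,0,0,0,0,0]], "claw": 0, "newtons": 40}}

```text
clock: 33.08
tcp_pos: [0.4751, -0.0053, 0.0293]
orientation: [-3.114, 0.414, -0.003]
contact_force: [-0.4, -0.5, 6.2]
grip_width: 0.0494
gripper_force: 40.9
```

>>> {"fn": "apply_moves", "kwargs": {"rows": [[0,0,-0.08,0,0,0],[0,0,-0.25,0,0,0],[0,0,-0.44,0,0,-0.08],[0,0,-0.44,0,0,-0.168],[0,0,-0.44,0,0,-0.168]]}}

```text
clock: 33.7
tcp_pos: [0.4744, -0.0053, 0.139]
orientation: [-3.141, 0.002, -0.002]
contact_force: [0.1, -0.3, -2.1]
grip_width: 0.0495
gripper_force: 42.3
```

```bash
python3 st.py
```

```text
[ 0.4744 -0.0053  0.139 ] [-3.141e+00  2.000e-03 -2.000e-03] [ 0.1 -0.3 -2.1] 0.0495 42.27313935756683 [-0.37  0.28  0.29  2.13 -0.12  0.75 -1.58] 33.7
```

>>> {"fn": "apply_moves", "kwargs": {"rows": [[0.08,0.14,0,0,0,0],[0.18,0.32,0,0,0,0],[0.27,0.5,0,0,0,0],[0.36,0.68,0,0,0,0],[0.46,0.86,0,0,0,0]]}}

```text
clock: 34.33
tcp_pos: [0.5892, -0.2215, 0.1372]
orientation: [-3.141, 0.005, 0.003]
contact_force: [0.9, 0.1, -2.0]
grip_width: 0.0491
gripper_force: 42.2
```

>>> {"fn": "apply_moves", "kwargs": {"rows": [[0.08,0.15,0,0,0,0],[0.16,0.3,0,0,0,0],[0.18,0.34,0,0,0,0],[0.18,0.34,0,0,0,0],[0.18,0.34,0,0,0,0]]}}

```text
clock: 34.95
tcp_pos: [0.634, -0.3033, 0.1377]
orientation: [-3.14, -0.001, 0.002]
contact_force: [-1.0, -0.2, -1.4]
grip_width: 0.0492
gripper_force: 42.2
```

```bash
python3 st.py; python3 look.py w10 blue_gift
```

```text
[ 0.634  -0.3033  0.1377] [-3.14e+00 -1.00e-03  2.00e-03] [-1.  -0.2 -1.4] 0.0492 42.23194062709808 [ 0.14  0.63  0.33  1.58 -0.23  0.97 -1.03] 34.95
tcp [ 0.634  -0.3033  0.1377] [-3.14e+00 -1.00e-03  2.00e-03] [ 0.14  0.63  0.33  1.58 -0.23  0.97 -1.03] 34.95
[ 0.701 -0.303  0.279] [-0.207  0.211 -1.56 ]
```

View pics/w10.png

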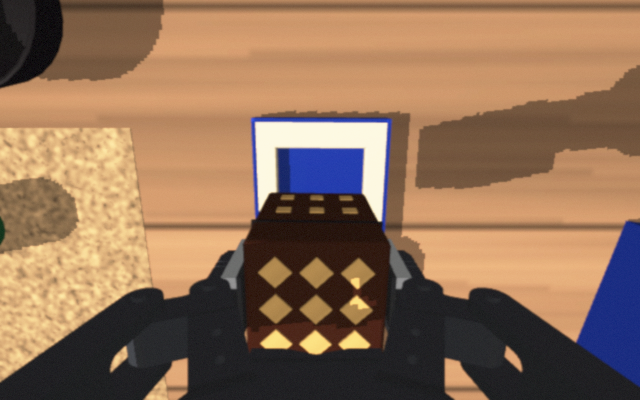

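The picture shows the box held square above the square cut-out (columns 276-364, far edge at row 148). I check that against the calibration.

Run:
```python
from h import *
f=r.grab_frame("wrist")
print(onz(f,(320,148),.018)-[.034,0,0],onz(f,(276,148),.018),onz(f,(364,148),.018), onz(f,(320,118),.019)-[.144,0,0])
```

```text
[ 0.63367866 -0.30600992  0.018     ] [ 0.66764437 -0.27268291  0.018     ] [ 0.66771294 -0.33932119  0.018     ] [ 0.54591141 -0.30591099  0.019     ]
```

>>> {"fn": "apply_moves", "kwargs": {"rows": [[0,0.009,0.12,0,0,0],[0,0.009,0.24,0,0,0],[0,0.009,0.32,0,0,0],[0,0.009,0.376,0,0,0],[0,0.009,0.376,0,0,0]]}}

```text
clock: 35.72
tcp_pos: [0.634, -0.3072, 0.0435]
orientation: [-3.141, -0.0, 0.002]
contact_force: [0.7, 0.3, -1.9]
grip_width: 0.05
gripper_force: 42.2
```

>>> {"fn": "apply_moves", "kwargs": {"rows": [[0,0,0.01,0,0,0],[0,0,0.018,0,0,0],[0,0,0.018,0,0,0]]}}

```text
clock: 36.1
tcp_pos: [0.6345, -0.3077, 0.0402]
orientation: [3.141, -0.0, 0.001]
contact_force: [1.3, 0.8, -1.4]
grip_width: 0.0496
gripper_force: 42.2
```

>>> {"fn": "apply_moves", "kwargs": {"rows": [[0,0,0.006,0,0,0],[0,0,0.012,0,0,0],[0,0,0.012,0,0,0]]}}

```text
clock: 36.48
tcp_pos: [0.6345, -0.3077, 0.0374]
orientation: [-3.142, 0.0, -0.0]
contact_force: [-3.3, 2.3, 4.2]
grip_width: 0.0494
gripper_force: 42.6
```

>>> {"fn": "apply_moves", "kwargs": {"rows": [[0,0,0.003,0,0,0],[0,0,0.003,0,0,0]]}}

```text
clock: 36.72
tcp_pos: [0.6345, -0.3077, 0.0374]
orientation: [-3.141, 0.0, -0.001]
contact_force: [-5.0, 3.2, 10.0]
grip_width: 0.0493
gripper_force: 43.4
```

>>> {"fn": "apply_moves", "kwargs": {"rows": [[0,0,0,0,0,0],[0,0,0,0,0,0],[0,0,0,0,0,0],[0,0,0,0,0,0]], "claw": 1}}

```text
clock: 37.22
tcp_pos: [0.6344, -0.3076, 0.0359]
orientation: [-3.142, 0.0, 0.0]
contact_force: [0.3, -0.7, -0.5]
grip_width: 0.0855
gripper_force: 0.0
```

>>> {"fn": "apply_moves", "kwargs": {"rows": [[0,0,-0.12,0,0,0],[0,0,-0.3,0,0,0],[0,0,-0.5,0,0,0],[-0.1,-0.2,-0.7,0,0,0],[-0.2,-0.4,-0.8,0,0,0]]}}

```text
clock: 37.85
tcp_pos: [0.5889, -0.2164, 0.2333]
orientation: [3.141, -0.003, 0.005]
contact_force: [0.7, 0.2, 1.0]
grip_width: 0.0855
gripper_force: 0.0
```

```bash
python3 look.py w11; for t in round_box_mid red_cup_mid; do python3 cup.py $t .008; done
python3 - <<'E'
from h import *
f=r.grab_frame("wrist"); g=r.grab_frame("side")
c=f["pixels"][:,:,::-1]; d=cv2.resize(g["pixels"][70:330,170:450,::-1],(431,400),interpolation=cv2.INTER_CUBIC)
cv2.imwrite("pics/fin.png",cv2.resize(np.hstack([c[:,240:],d]),None,fx=.95,fy=.95))
E
```

```text
tcp [ 0.5889 -0.2164  0.2333] [ 3.141e+00 -3.000e-03  5.000e-03] [-0.02  0.41  0.37  1.7  -0.16  1.06 -1.18] 37.85
[ 0.656 -0.216  0.375] [-0.206  0.206 -1.563]
red_cup_mid 0.85 [397. 216.] [ 0.5423 -0.3007  0.034 ]
round_box_mid 0.72 [396. 294.] [ 0.4524 -0.3042  0.037 ]
square_box_mid 0.6 [409. 127.] [ 0.6326 -0.3065  0.035 ]
green_cup_mid 0.87 [112. 159.] [ 0.602  -0.0134  0.034 ]
round_box_mid 0.67 [363.8, 255.9, 63.8, 75.2] [ 0.4549 -0.3049] iou 0.909
red_cup_mid 0.77 [367.3, 178.9, 72.1, 73.1] [ 0.5476 -0.2989] iou 0.961
red_cup_mid 0.34 [367.6, 255.7, 60.5, 74.5] [ 0.4664 -0.2998] iou 0.851
```

View pics/fin.png

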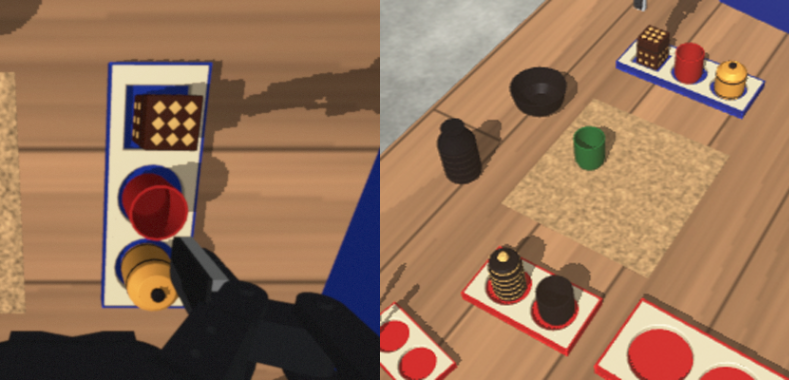

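All five pieces stand in their cut-outs: the blue box holds square, red and yellow (160,120; 155,205; 150,280), and the red box holds the caddy and black cup (505,275; 555,300). The green cup, flask and bowl are where they were, so I hand in.

```bash
python3 -c "
from bench import r
print(r.hand_in())"
```

```text
the job is handed in; nothing more can be done
None
```

I packed both gift sets and handed the job in at about 38 s on the clock: all five pieces stand in their cut-outs in the last pictures, and the green cup, flask and bowl were left alone; the hand-in gave no verdict.

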